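# Clear a snapped clamp foot from a T-slot deck

## Task

A snapped-off clamp foot is stuck in one slot of the aluminium deck. Take the scraper from its stand, lower its tongue into that slot and push the scrap along and out of the open end so that it lands in the steel catch tray, without the robot itself touching the scrap; then put the scraper back upright on its stand, tongue in the groove. Do not strike the tightened clamp in the other slot, and leave the bottle, tube rack and tip box where they are.

Things in the scene. Friction and masses are not known exactly. Their poses are not given: they have to be found in the camera images.
- deck: Fixed aluminium deck 280 (own x) x 120 x 56 mm high. Origin: centre of underside, z up. Two T-slots along all of own x, centred at y = -32 and +32 mm: neck 17 mm wide (z 48 to 56), below it a channel 34 mm wide (z 34 to 48). One end (either) is closed off by the control unit, the tray lies at the other. The scrap is in either slot, the clamp in the other.
- unit: Fixed white control unit with a small black screen, 124 x 124 x 54 mm high, set against one end of the deck and blocking both slots there. Origin: centre of its underside, 205 mm from the deck's centre along deck x, on the + or - side (varies).
- tray: Fixed open steel catch tray, 124 x 124 mm, 20 mm high, walls and floor 4 mm, its wall 3 mm from the deck's open end. Origin at the centre of its underside, 205 mm from the deck's centre along deck x, at the end opposite the control unit. Axes parallel to the deck's.
- scrap: Loose snapped clamp foot of dark steel, 0.1 to 0.2 kg: flat bar 60 (own x, along the slot) x 27 x 10 mm, with a broken ridge 11 mm wide (x -19 to +23 mm) on top reaching into the neck, 19 mm above the underside (3 mm below the deck's top). Origin: centre of underside. Cannot be lifted out through the neck; slides along the channel under a few newtons.
- clamp: Fixed, tightened clamp in the other slot, to be left alone: steel strap 70 x 26 mm on the deck, with an upright stud and round black knob of 34 mm diameter; its top is 93 mm above its origin, which lies on the channel floor under the stud (so about 127 mm above the counter).
- stand: Fixed grey plastic scraper stand 75 (own x) x 64 (own y) x 40 mm high, with a groove 18 mm wide along own x, open at both ends, from z = 15 mm to the top. Origin at the centre of its underside, z up.
- scraper_grip (a point): Point in the handle to grip, 72 mm above the tongue's bottom. Scraper 108 mm high, 0.22 kg, same both ways round: upright black handle 26 (own x) x 22 x 80 mm; below it a steel flange 50 (x) x 44 x 8 mm; below that a tongue 30 (x) x 12 mm thick (9 in its lowest 6 mm) x 20 mm deep. Own z up. Starts on its stand, flange on top, tongue in the groove, own x along it.
- scraper_tip (a point): Centre of the bottom of the scraper's tongue, axes as scraper_grip. 20 mm above the counter when on the stand; 36 mm (2 mm over the channel floor) when the flange rests on the deck.
- bottle: Bystander: white bottle 60 mm in diameter, 120 mm high, loose, 0.3 kg. Origin at the centre of its underside.
- rack: Bystander: white tube rack with grey-capped tubes, 70 (own x) x 105 (own y) x 68 mm high, loose, 0.35 kg. Origin at the centre of its underside.
- tipbox: Bystander: closed grey and white tip box, 85 (own x) x 125 (own y) x 67 mm high, loose, 0.3 kg, beyond the deck. Origin at the centre of its underside.

How it is judged:
On the way, in this order (a step that is already met when the one before it is completed fails the run):
1. the scraper's tongue is down in the slot that holds the scrap (its bottom more than 12 mm below the deck's top, in line with the slot within 0.15 rad) (y of scraper_tip in the frame of scrap between -0.016 and 0.016 m and x of scraper_tip in the frame of deck between -0.15 and 0.15 m and z of scraper_tip in the frame of deck between 0.03 and 0.044 m and angle between the x axis of scraper_tip and the x axis of deck, either way round below 0.15 rad), for 0.2 s.
2. the scrap has been driven out of the open end and is in the catch tray (x of scrap in the frame of tray between -0.056 and 0.056 m and y of scrap in the frame of tray between -0.056 and 0.056 m and z of scrap in the frame of tray below 0.026 m), for 0.2 s.
At the end, for the whole second after the job is handed in: Scrap at rest in the tray (centre within 56 mm of the tray's along both tray axes, lower than 26 mm); scraper released on its stand, tongue in the groove (tip 15 to 24 mm up, within 6 mm across and 20 mm along of the stand's centre), tilt under 0.12 rad (all of step 2 and x of scraper_tip in the frame of stand between -0.02 and 0.02 m and y of scraper_tip in the frame of stand between -0.006 and 0.006 m and z of scraper_tip in the frame of stand between 0.015 and 0.024 m and angle between scraper_tip's own z axis and vertical below 0.12 rad and linear speed of scrap below 0.02 m/s); the robot touches nothing.
It fails at once if the robot's fingers or arm touch the scrap (contact force between any of the fingers, the arm and scrap above 0.3 N).
It fails at once if the tightened clamp is struck (more than 5 N) (contact force between clamp and anything else above 5 N).
It fails at once if the bottle, tube rack or tip box is moved more than 15 mm or tipped (distance of any of bottle, rack, tipbox from where it was at the start of the episode above 0.015 m or angle between any of bottle, rack, tipbox's own z axis and vertical above 0.3 rad).
It also fails if it takes over 56 s, if anything falls off the work surface, if the arm or the gripper's body presses on something with over 40 N, if the wrist force passes 120 N, or if a joint passes its speed limit or range.

## Robot

A 6-joint arm with a two-finger parallel gripper is mounted at the origin on the work surface. World frame = base frame: x ahead of the robot, y to its left, z up, the work surface at z = 0. Lengths are in m, angles in rad, forces in N, time in s.
With the tool pointing down it reaches from about 0.35 to 0.775 m from the base axis. Payload 7.3 kg.
Tool frame: the origin (TCP) lies at the very end of the fingers, on their centre line; the grasp point (between the pads) lies 19 mm behind it (robot.pinch_z is the distance from the TCP to the grasp point, in m); z points along the fingers, y is the line along which they close (so a half turn about z gives the same grasp; the last joint's range is limited). The gripper opens to 92 mm and grips with 3 to 60 N. Pads are 19 mm wide; open, the fingers measure 130 mm over their backs; the gripper's body (75 mm by 190 mm) begins 47 mm behind the grasp point.
Start: joints at [-0.146, 0.342, 1.524, -0, 1.275, -0.146], TCP at [0.525, 0, 0.227] pointing down, gripper open.
Joint ranges: [-2.53, 2.53], [-0.77, 2.02], [0.04, 2.7], [-1, 4.14], [0.28, 2.66], [-3.11, 3.11]. Speed limits (rad/s): [2.57, 2.57, 3.14, 3.14, 3.14, 3.14].

## Interface

Orientations are given as [roll, pitch, yaw] about the fixed x, y, z axes, in that order (R = Rz(yaw) Ry(pitch) Rx(roll)).
In Python, from cell import robot gives the robot as it stands.
- The arm moves only by the tool move_arm, never from a script. Its argument "motion" is a list of rows, each a list of 6 numbers: the shift along the tool's x, y, z in units of 0.1 m (1.0 is 0.1 m), then the turn, a rotation vector about the tool's x, y, z in units of pi rad (1.0 is pi rad). In form: [[dx, dy, dz, rx, ry, rz], ...]. A call has 1 to 12 rows; each row is the pose to reach, as a shift and turn from the pose commanded when the call began, along the tool's axes at that moment, turning the shorter way round; what a row does not reach only later rows make up. A row lasts 1/8 s, in which the tool goes at most 62.5 mm and 10.7 degrees, less where a joint would pass 70% of its speed; a pose out of reach is approached as far as the arm can. A call with a number of a shift or a turn outside -1 to 1 is refused whole. A call with a gripper value outside its range is refused whole. "fingers" is the opening, from -1 (shut) to 1 (fully open), set as the call begins (left out, the last holds). The fingers move at their own pace and stop on an object; "newtons" is the grip in N (left out, the last holds). Time passes only in rows, so rows that repeat a pose let the fingers close. It gives the time, the measured TCP pose, the force, the opening and the grip force at its end, in the units of the state.
- robot.observe(): the state, without advancing time (a new reading comes with each control period).
- robot.read_camera(name): name is "scene" or "side" or "wrist"; returns a dict with "image" (384x512x3 uint8, red, green, blue), "range_z" (384x512 float32, m along the optical axis (not along the pixel's ray), 0 where there is no reading), "vfov" (degrees; the focal length in pixels is half the picture's height over the tangent of half this angle, whatever the lens; pixels are square), "cx", "cy" (the principal point, pixels), "extrinsics" (4x4, takes a point from camera to world coordinates); the wrist camera has in their place "hand_eye" (4x4, takes a point from camera to tool coordinates, whose origin is the TCP and whose axes are the flange's). Camera axes: x right, y up, looking along -z (the intrinsics and any distortion apply to the point x, -y, -z); pixel columns grow to the right and rows downward; lengths in m; the calibration is good to about 2 mm. A picture is of the moment at which its call begins: read the wrist's pose just before it.
- robot.hand_in(): hands the job in; it is judged then, once.
The state is a dict: "time": time; "qpos": joint angles; "qvel": joint speeds; "joint_efforts": joint torques, N m; "tool_pos": TCP position; "tool_rot": TCP orientation; "contact_force": force on the tool from outside, world axes, zero at the start; "torque": the same for the moment, N m; "opening": finger opening in m; "grip_force": force on a finger pad.
Only numpy, scipy, OpenCV 4.12 (cv2) and the standard library are available. Lean on these libraries where they do the work, as an engineer would, in place of code of your own. Each camera call takes 0.05 s, during which the arm holds its last target. There are 200 camera calls.

## Working session

There is one attempt and no reset: what is moved stays moved. The work goes in short steps, Python scripts to look and compute and a tool call to move; the robot and the scene stay as the last step left them, time stands still between calls to the robot, and variables do not carry over. Pictures are saved under pics/ and viewed, at most 10 in all, crops included, and the job is handed in when it is done.

Besides the shell and the picture viewer there is one more tool, called as name(argument=value, ...), one argument or row to a line, values as JSON. move_arm: Moves the arm, as the interface text tells. Shifts and turns lie within -1 to 1; 1 stands for 0.1 m of shift or pi rad of turn. Its arguments: {"type":"object","properties":{"motion":{"type":"array"},"fingers":{"type":"number"},"newtons":{"type":"number"}},"required":["motion"]}

```bash
mkdir -p pics; cat > h.py <<'E'
import numpy as np,cv2
from scipy.spatial.transform import Rotation as R
from cell import robot
def cam(n):
    s=robot.observe(); c=robot.read_camera(n)
    if 'extrinsics' in c: T=np.array(c['extrinsics'])
    else:
        T=np.eye(4);T[:3,:3]=R.from_euler('xyz',s['tool_rot']).as_matrix();T[:3,3]=s['tool_pos'];T=T@np.array(c['hand_eye'])
    h,w=c['range_z'].shape;f=h/2/np.tan(np.radians(c['vfov'])/2)
    v,u=np.mgrid[:h,:w];z=c['range_z']
    P=np.stack([(u-c['cx'])/f*z,-(v-c['cy'])/f*z,-z],-1)@T[:3,:3].T+T[:3,3]
    P[z==0]=np.nan
    return c['image'],P,T,f,c
E
python3 - <<'E'
from h import *
print(robot.observe())
ims=[]
for n in ['scene','side','wrist']:
    im,P,T,f,c=cam(n);np.savez(n+'.npz',im=im,P=P);print(n,f,c['cx'],c['cy'],{k:v for k,v in c.items() if k not in('image','range_z','extrinsics')},T.round(3).tolist())
    cv2.imwrite(f'pics/{n}.png',im[...,::-1])
E
```

```text
{'time': 0.0, 'qpos': array([-1.46031599e-01,  3.42673629e-01,  1.52503522e+00,  2.15844665e-05,
        1.27539095e+00, -1.45995308e-01]), 'qvel': array([-4.44782896e-04,  2.09388749e-05, -2.95738945e-04, -5.66705364e-04,
       -1.90644054e-03,  3.92716627e-04]), 'joint_efforts': array([ 7.61924657e-04, -4.31245601e+01, -2.44219762e+01,  7.17750052e-02,
        5.59406646e-02, -1.04314388e-04]), 'tool_pos': array([5.24587133e-01, 7.30318101e-05, 2.26064090e-01]), 'tool_rot': array([-3.14010455e+00, -2.39675192e-04,  1.57075356e+00]), 'contact_force': array([ 0.43484126,  0.33935542, -0.29453379]), 'torque': array([-0.02761737, -0.06157314, -0.03094464]), 'grip_force': 0.0, 'opening': 0.09199996945814078}
scene 453.7276726673045 261.75607246248967 202.38682349863439 {'vfov': 45.87240334062984, 'cx': 261.75607246248967, 'cy': 202.38682349863439} [[0.066, -0.782, 0.619, 1.198], [0.998, 0.05, -0.042, -0.016], [0.002, 0.621, 0.784, 0.866], [0.0, 0.0, 0.0, 1.0]]
side 445.5700050597958 260.12639227983243 185.65873961226694 {'vfov': 46.623262730894325, 'cx': 260.12639227983243, 'cy': 185.65873961226694} [[-0.993, 0.083, -0.081, 0.55], [-0.116, -0.634, 0.764, 0.689], [0.012, 0.768, 0.64, 0.658], [0.0, 0.0, 0.0, 1.0]]
wrist 344.58016813435444 251.71345179958945 191.47666396483908 {'vfov': 58.25308616890543, 'cx': 251.71345179958945, 'cy': 191.47666396483908, 'hand_eye': array([[-9.08645635e-05,  9.60395076e-01,  2.78641867e-01,
         7.51988387e-02],
       [ 9.99999842e-01, -6.73908587e-05,  5.58374087e-04,
        -5.82548009e-04],
       [ 5.55037639e-04,  2.78641873e-01, -9.60394918e-01,
        -1.57100701e-01],
       [ 0.00000000e+00,  0.00000000e+00,  0.00000000e+00,
         1.00000000e+00]])} [[1.0, -0.0, 0.002, 0.524], [-0.0, 0.96, 0.278, 0.075], [-0.002, -0.278, 0.96, 0.383], [0.0, 0.0, 0.0, 1.0]]
```

View pics/scene.png

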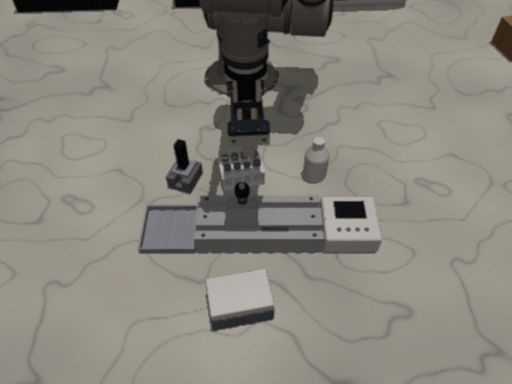

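View pics/side.png

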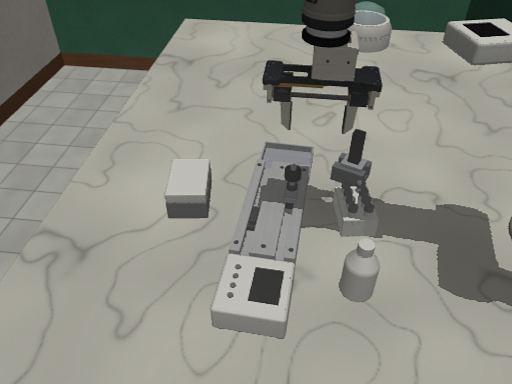

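The scene view shows the deck running along world y, with the tray at its left end (170,228, −y) and the unit at its right end (350,225, +y). The clamp knob is at (242,190) in the near slot and a dark scrap at (273,228) in the far one. The stand and scraper are at (183,178), the rack at (240,165), the bottle at (317,160) and the tip box at (240,298). The side view agrees: scrap at (253,217), scraper at (355,150).

```bash
python3 - <<'E'
from h import *
for n in ['scene','side']:
    d=np.load(n+'.npz');P=d['P'];im=d['im'].astype(int)
    x,y,z=P[...,0],P[...,1],P[...,2]
    def rect(m,name):
        m=cv2.morphologyEx(m.astype(np.uint8),cv2.MORPH_OPEN,np.ones((2,2)))
        k,l,s,_=cv2.connectedComponentsWithStats(m,connectivity=8)
        for i in range(1,k):
            if s[i,4]<25: continue
            q=P[l==i]; 
            (c,wh,a)=cv2.minAreaRect((q[:,:2]*1000).astype(np.float32))
            print(n,name,s[i].tolist(),'c',np.round(c,1),'wh',np.round(wh,1),'a',round(a,1),'z',np.nanmedian(q[:,2]).round(4))
    W=(x>.3)&(x<.95)&(abs(y)<.45)
    rect(W&(z>.049)&(z<.061),'z56')
    rect(W&(z>.062)&(z<.072),'z67')
    rect(W&(z>.034)&(z<.044)&(y<-.1),'z40')
    rect(W&(z>.112)&(z<.135),'z120')
    rect(W&(z>.013)&(z<.024),'z20')
    rect(W&(z>.03)&(z<.058)&(im.max(-1)<45),'dark')
    rect(W&(z>.06)&(z<.14)&(im.max(-1)<45),'darkhi')
E
```

```text
scene z56 [178, 164, 12, 7, 38] c [ 433.3 -152.4] wh [15.5 30.2] a 30.1 z 0.0498
scene z56 [306, 164, 21, 7, 65] c [453.  168.1] wh [50.7 15. ] a 87.1 z 0.0516
scene z56 [199, 197, 29, 9, 229] c [543.7 -79.7] wh [70.3 28.6] a 71.3 z 0.0551
scene z56 [259, 197, 62, 8, 480] c [550.  103.1] wh [ 52.6 161. ] a 14.2 z 0.0548
scene z56 [195, 197, 187, 46, 5930] c [648.8 111.2] wh [138.  447.5] a 16.5 z 0.0545
scene z56 [262, 307, 13, 5, 33] c [808.5  29.1] wh [14.3 40.2] a 46.8 z 0.0505
scene z56 [212, 311, 48, 11, 136] c [824.9 -40.2] wh [ 3.5 91.4] a 7.7 z 0.0495
scene z67 [232, 153, 7, 8, 45] c [383.5 -26. ] wh [12.8 82.8] a 82.8 z 0.0662
scene z67 [222, 155, 8, 7, 47] c [413.3 -52.9] wh [15.1 30.4] a 83.1 z 0.0655
scene z67 [178, 160, 12, 8, 35] c [ 425.1 -149.2] wh [17.5 37. ] a 49.0 z 0.0626
scene z67 [244, 161, 8, 7, 47] c [4.377e+02 1.000e-01] wh [14.6 31.4] a 79.4 z 0.066
scene z67 [253, 160, 8, 7, 46] c [433.3  23. ] wh [15.  32.4] a 77.7 z 0.0662
scene z67 [306, 160, 21, 8, 60] c [453.2 165.6] wh [49.2 15.4] a 80.2 z 0.0638
scene z67 [234, 163, 8, 7, 45] c [440.2 -24.1] wh [14.8
[... 3680 characters left out ...]
 11, 98] c [434.9 -98.7] wh [48.8 99.2] a 13.7 z 0.0172
side z20 [168, 211, 33, 5, 120] c [779.1  30.6] wh [66.3  6.7] a 11.0 z 0.0153
side z20 [202, 211, 8, 4, 26] c [733.1  17.4] wh [26.3  9.8] a 67.7 z 0.0147
side z20 [343, 228, 35, 5, 128] c [410.4  34.4] wh [80.3 17.8] a 22.0 z 0.0158
side z20 [342, 285, 32, 15, 127] c [424.9 189.8] wh [59.  23.7] a 7.9 z 0.0162
side z20 [213, 321, 74, 15, 267] c [607.2 284.9] wh [121.1  15.5] a 3.0 z 0.0162
side dark [349, 160, 10, 5, 25] c [ 425.7 -145.3] wh [ 6.8 21.6] a 74.3 z 0.0507
side darkhi [350, 131, 16, 31, 310] c [ 397.7 -229.6] wh [186.4  22.9] a 72.4 z 0.0978
side darkhi [292, 168, 10, 15, 58] c [549.5 -16.6] wh [43.5 14.9] a 71.9 z 0.1081
```

View pics/wrist.png

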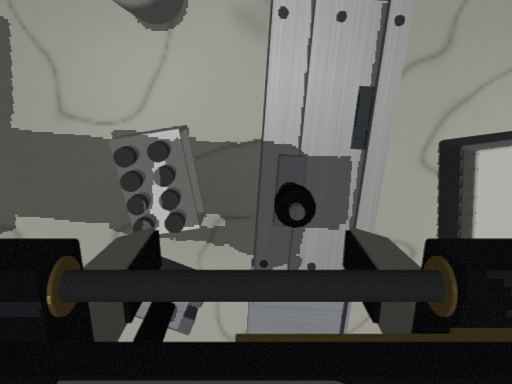

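The wrist view shows the scrap ridge at (362,118) in the right (far) slot, the clamp knob at (295,205) in the left slot, the rack at (160,180), and the scraper and stand partly hidden at about (170,310). Next I'll fit the deck from its edges and move to look at the stand.

```bash
python3 - <<'E'
from h import *
d=np.load('wrist.npz');P=d['P'];im=d['im']
m=(P[...,2]>.048)&(P[...,2]<.064)
def fl(q):
    vx,vy,x0,y0=cv2.fitLine(q.astype(np.float32),cv2.DIST_HUBER,0,1e-3,1e-3).ravel()
    r=abs((q[:,0]-x0)*vy-(q[:,1]-y0)*vx); q=q[r<2*np.median(r)+1e-4]
    vx,vy,x0,y0=cv2.fitLine(q.astype(np.float32),cv2.DIST_HUBER,0,1e-3,1e-3).ravel()
    return 'x@y=0 %.4f slope %.4f n %d'%(x0-y0*vx/vy,vx/vy,len(q))
L=[];Rr=[]
for v in range(0,230,3):
    u=np.where(m[v]&(P[v,:,0]>.48)&(P[v,:,0]<.70))[0]
    if len(u)>10: L.append(P[v,u[0],:2]);Rr.append(P[v,u[-1],:2])
print('wrist L',fl(np.array(L)),'R',fl(np.array(Rr)))
# scene: outer vertical face
P=np.load('scene.npz')['P'];z=P[...,2]
q=P[(z>.012)&(z<.048)&(P[...,0]>.62)&(P[...,0]<.70)&(P[...,1]>-.08)&(P[...,1]<.15)]
print('scene outer face',fl(q[:,:2]))
# ends along y: deck top vs tray in scene: y of z>.045 boundary
i=d['im'];W=np.load('wrist.npz')['P']
sc=i[...,:].max(-1);
mm=(sc<75).astype(np.uint8);mm[:, :345]=0;mm[:,385:]=0;mm[:75]=0;mm[160:]=0
k,l,s,c=cv2.connectedComponentsWithStats(mm);j=1+s[1:,4].argmax();print(s[j],c[j],np.nanmin(W[l==j],0),np.nanmax(W[l==j],0),np.nanmedian(W[l==j],0))
S=np.load('scene.npz');P=S['P']
for x in (.60,.62,.635):
    q=P[(abs(P[...,0]-x)<.006)&(P[...,2]>.05)&(P[...,2]<.06)];print('deck/unit y range',x,np.percentile(q[:,1],[0,1,99,100]).round(3))
P=np.load('side.npz')['P'];q=P[(P[...,2]>.05)&(P[...,2]<.06)&(abs(P[...,0]-.62)<.04)];print('side',np.percentile(q[:,1],[0,1,99,100]).round(3))
E
```

```text
wrist L x@y=0 0.5324 slope 0.0618 n 76 R x@y=0 0.6519 slope 0.0624 n 69
scene outer face x@y=0 0.6546 slope 0.0609 n 864
[ 351   75   28   85 1146] [363.73560209 117.04712042] [0.62096953 0.00873212 0.03202193] [0.64304364 0.08994335 0.05502282] [0.6302942  0.05226757 0.04907262]
deck/unit y range 0.6 [-0.123 -0.119  0.277  0.282]
deck/unit y range 0.62 [-0.079 -0.064  0.278  0.281]
deck/unit y range 0.635 [-0.124 -0.122  0.278  0.281]
side [-0.125 -0.112  0.284  0.287]
```

move_arm(
  motion=[
    [-0.5,0,-0.3,0,0,0],
    [-1,-0.2,-0.4,0,0,0],
    [-1,-0.5,-0.4,0,0,0],
    [-1,-0.5,-0.4,0,0,0],
  ],
)

```text
time: 0.65
tool_pos: [0.4736, -0.1004, 0.2668]
tool_rot: [-3.141, -0.0, 1.569]
contact_force: [0.1, 0.5, 0.3]
opening: 0.092
grip_force: 0.0
```

```bash
python3 - <<'E'
from h import *
im,P,T,f,c=cam('wrist');np.savez('w2.npz',im=im,P=P);cv2.imwrite('pics/w2.png',im[...,::-1])
E
```

```text
(no output)
```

View pics/w2.png

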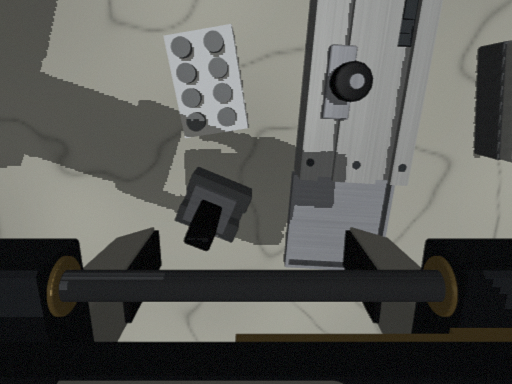

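The stand is at (213,203), rotated about 25°, with the flange on top and the handle leaning in perspective to (203,235). The tray is at (340,220).

```bash
python3 - <<'E'
from h import *
d=np.load('w2.npz');P=d['P'];im=d['im']
x,y,z=P[...,0],P[...,1],P[...,2]
W=(x>.34)&(x<.5)&(y>-.23)&(y<-.08)
for a,b in((.034,.0435),(.044,.053),(.034,.053),(.122,.134)):
    m=(W&(z>a)&(z<b)).astype(np.uint8);m=cv2.morphologyEx(m,cv2.MORPH_OPEN,np.ones((3,3)))
    k,l,s,_=cv2.connectedComponentsWithStats(m);
    for j in range(1,k):
        if s[j,4]>40:
            q=P[l==j];c,wh,an=cv2.minAreaRect((q[:,:2]*1000).astype(np.float32));print(a,b,s[j],np.round(c,1),np.round(wh,1),round(an,1),np.median(q[:,2]).round(4))
m=(W&(z>.028)).astype(np.uint8)
t=cv2.resize(im[150:270,150:290],None,fx=4,fy=4,interpolation=cv2.INTER_CUBIC)
cv2.imwrite('pics/w2c.png',np.clip(t.astype(float)*1.8,0,255)[...,::-1])
print(P[170:260:10,180:260:8,2].round(3))
E
```

```text
0.034 0.0435 [187 173  65  40 842] [ 434.2 -138.9] [23.  74.9] 66.5 0.0392
0.034 0.0435 [175 204  12  20 155] [ 388.2 -164. ] [22.9 12.3] 83.6 0.0393
0.034 0.0435 [215 222  24  20 257] [ 442.2 -186.7] [23.3 22.6] 66.2 0.0393
0.044 0.053 [183 186  53  48 967] [ 422.9 -156.6] [44.7 50. ] 66.6 0.0473
0.034 0.053 [ 175  173   77   69 2242] [ 426.1 -157.8] [64. 75.] 66.9 0.0402
0.122 0.134 [184 223  31  28 607] [ 423.1 -156.1] [21.6 25.7] 66.3 0.1271
[[-0.002  0.     0.023  0.008 -0.002  0.001 -0.     0.    -0.001 -0.001]
 [-0.002 -0.001  0.04   0.039  0.035  0.022  0.008 -0.     0.     0.   ]
 [-0.002  0.04   0.048  0.046  0.041  0.04   0.04   0.037  0.025 -0.001]
 [ 0.001  0.016  0.048  0.053  0.046  0.048  0.047  0.043  0.04  -0.001]
 [ 0.039  0.047  0.085  0.081  0.074  0.063  0.047  0.038  0.038  0.   ]
 [ 0.04   0.047  0.115  0.108  0.099  0.046  0.03   0.021 -0.001 -0.001]
 [-0.001  0.126  0.127  0.127  0.123  0.047  0.039  0.039 -0.001 -0.001]
 [ 0.     0.127  0.127  0.127  0.127 -0.001  0.04  -0.001 -0.001 -0.   ]
 [-0.001 -0.    -0.001  0.127 -0.002 -0.001 -0.001 -0.001 -0.    -0.002]][ WARN:0@0.282] global loadsave.cpp:1063 imwrite_ Unsupported depth image for selected encoder is fallbacked to CV_8U.
```

View pics/w2c.png

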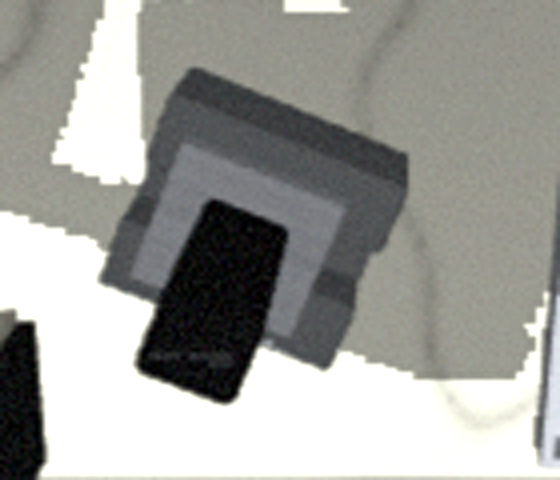

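move_arm(
  motion=[
    [-0.28,-0.25,0,0,0,-0.06],
    [-0.56,-0.51,0.3,0,0,-0.12],
    [-0.56,-0.51,0.6,0,0,-0.18],
    [-0.56,-0.51,0.9,0,0,-0.24],
    [-0.56,-0.51,1,0,0,-0.3],
    [-0.56,-0.51,1,0,0,-0.36],
    [-0.56,-0.51,1,0,0,-0.37],
    [-0.56,-0.51,1,0,0,-0.37],
  ],
  fingers=1,
)

```text
time: 1.7
tool_pos: [0.4246, -0.1559, 0.1667]
tool_rot: [3.142, 0.0, 2.731]
contact_force: [0.6, 0.4, 0.1]
opening: 0.0917
grip_force: 0.0
```

move_arm(
  motion=[
    [0.01,-0.01,0.3,0,0,0],
    [0.01,-0.01,0.6,0,0,0],
    [0.01,-0.01,0.85,0,0,0],
    [0.01,-0.01,0.94,0,0,0],
    [0.01,-0.01,0.94,0,0,0],
  ],
)

```text
time: 2.33
tool_pos: [0.4229, -0.1565, 0.0728]
tool_rot: [3.142, -0.0, 2.732]
contact_force: [0.8, 0.0, -0.2]
opening: 0.092
grip_force: 0.0
```

move_arm(
  motion=[
    [0,0,0,0,0,0],
    [0,0,0,0,0,0],
    [0,0,0,0,0,0],
    [0,0,0,0,0,0],
    [0,0,0,0,0,0],
    [0,0,0,0,0,0],
  ],
  fingers=-1,
  newtons=40,
)

```text
time: 3.08
tool_pos: [0.4227, -0.1565, 0.0727]
tool_rot: [3.142, 0.0, 2.733]
contact_force: [0.9, -0.1, 0.1]
opening: 0.0365
grip_force: 0.0
```

move_arm(
  motion=[
    [0,0,0,0,0,0],
    [0,0,0,0,0,0],
    [0,0,0,0,0,0],
    [0,0,0,0,0,0],
  ],
)

```text
time: 3.58
tool_pos: [0.4226, -0.1564, 0.0726]
tool_rot: [3.142, -0.0, 2.733]
contact_force: [1.0, 0.0, -0.8]
opening: 0.022
grip_force: 40.0
```

move_arm(
  motion=[
    [0,0,-0.2,0,0,0],
    [0,0,-0.5,0,0,0],
    [0,0,-0.9,0,0,0.05],
    [0,0,-1,0,0,0.11],
    [0,0,-1,0,0,0.17],
    [0,0,-1,0,0,0.23],
    [0,0,-1,0,0,0.29],
    [0,0,-1,0,0,0.35],
    [0,0,-1,0,0,0.39],
    [0,0,-1,0,0,0.39],
  ],
)

```text
time: 4.82
tool_pos: [0.4224, -0.1564, 0.1725]
tool_rot: [-3.141, -0.0, 1.509]
contact_force: [-1.0, 0.4, -2.2]
opening: 0.0219
grip_force: 40.0
```

move_arm(
  motion=[
    [0,0,-0.35,0,0,0],
    [0.3,0.3,-0.35,0,0,0],
    [0.65,0.65,-0.35,0,0,0],
    [1,1,-0.35,0,0,0],
  ],
)

```text
time: 5.32
tool_pos: [0.5297, -0.0621, 0.2077]
tool_rot: [3.142, 0.0, 1.511]
contact_force: [0.6, -0.2, -2.3]
opening: 0.0216
grip_force: 40.0
```

move_arm(
  motion=[
    [0.3,0.33,0,0,0,0],
    [0.6,0.66,0,0,0,0],
    [0.89,0.97,0,0,0,0],
    [0.89,0.97,0,0,0,0],
    [0.89,0.97,0,0,0,0],
  ],
)

```text
time: 5.95
tool_pos: [0.6306, 0.0196, 0.207]
tool_rot: [-3.14, 0.0, 1.51]
contact_force: [-0.1, -0.5, -2.1]
opening: 0.0217
grip_force: 40.0
```

```bash
python3 - <<'E'
from h import *
im,P,T,f,c=cam('wrist');np.savez('w3.npz',im=im,P=P);cv2.imwrite('pics/w3.png',im[...,::-1])
print(robot.observe()['tool_pos'])
# depth profile across slot at several rows
for v in range(5,240,20):
    r=P[v];m=(r[:,0]>.54)&(r[:,0]<.68)&(r[:,2]>.046)&(r[:,2]<.066)
    u=np.where(m)[0]
    if len(u)<20: continue
    # low (slot) runs
    lo=(r[:,2]<.049)&(r[:,0]>.60)&(r[:,0]<.66)&(r[:,2]>.02)
    w=np.where(lo)[0]
    print(v,'edges',r[u[0],:2].round(4),r[u[-1],:2].round(4),'slot',(r[w[0],:2].round(4),r[w[-1],:2].round(4),np.median(r[w,2]).round(3)) if len(w) else None)
E
```

```text
[0.63044894 0.01924175 0.20740041]
5 edges [0.5427 0.1685] [0.6631 0.1613] slot None
25 edges [0.542  0.1526] [0.6611 0.1451] slot (array([0.6246, 0.1515]), array([0.6421, 0.1503]), np.float64(0.033))
45 edges [0.5416 0.1373] [0.6598 0.1301] slot (array([0.6243, 0.135 ]), array([0.6412, 0.1341]), np.float64(0.033))
65 edges [0.5407 0.1218] [0.6592 0.1146] slot (array([0.6231, 0.1184]), array([0.6403, 0.1173]), np.float64(0.033))
85 edges [0.5411 0.1056] [0.6579 0.0985] slot (array([0.6219, 0.1011]), array([0.6384, 0.1001]), np.float64(0.033))
105 edges [0.5407 0.089 ] [0.6571 0.0819] slot (array([0.6205, 0.0833]), array([0.6373, 0.0823]), np.float64(0.033))
125 edges [0.54   0.0719] [0.6555 0.0649] slot (array([0.6199, 0.0662]), array([0.6362, 0.065 ]), np.float64(0.044))
145 edges [0.5412 0.0541] [0.6549 0.0472] slot (array([0.6194, 0.0476]), array([0.6352, 0.0465]), np.float64(0.043))
165 edges [0.5403 0.0358] [0.6542 0.0288] slot (array([0.618 , 0.0283]), array([0.6341, 0.0274]), np.float64(0.044))
185 edges [0.5402 0.0167] [0.5923 0.0136] slot None
205 edges [ 0.5402 -0.0031] [ 0.5906 -0.0056] slot None
225 edges [ 0.5721 -0.0217] [ 0.5886 -0.026 ] slot None
```

View pics/w3.png

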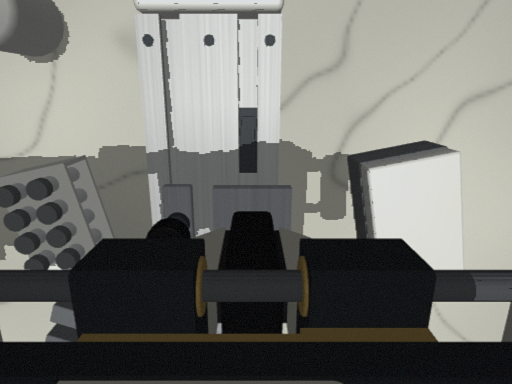

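The wrist view shows the slot from (248,20) down to the scrap, which is the dark bar at rows 108–172, column 248. Slot centre is x ≈ 0.6246 + 0.0605·y, and the scrap spans y ≈ 0.022–0.080.

move_arm(
  motion=[
    [0.4,-0.05,0,0,0,0],
    [0.8,-0.05,0,0,0,0],
    [0.99,-0.05,0.3,0,0,0],
    [0.99,-0.05,0.6,0,0,0],
    [0.99,-0.05,0.8,0,0,0],
    [0.99,-0.05,0.8,0,0,0],
    [0.99,-0.05,0.8,0,0,0],
  ],
)

```text
time: 6.88
tool_pos: [0.6329, 0.1182, 0.1291]
tool_rot: [3.14, -0.0, 1.507]
contact_force: [0.3, -0.1, -1.5]
opening: 0.022
grip_force: 40.0
```

```bash
python3 - <<'E'
from h import *
im,P,T,f,c=cam('side');cv2.imwrite('pics/s2.png',cv2.resize(im[120:300,190:370],None,fx=3.3,fy=3.3,interpolation=cv2.INTER_CUBIC)[...,::-1])
print(robot.observe()['tool_pos'])
x,y,z=P[...,0],P[...,1],P[...,2]
# tongue/flange points
m=(z>.058)&(z<.076)&(x>.59)&(x<.68)&(y>.08)&(y<.16)
q=P[m];print(m.sum(),q.min(0),q.max(0),np.percentile(q[:,2],[5,50,95]))
E
```

```text
[0.63309781 0.11840753 0.12935026]
22 [0.59039449 0.08371083 0.05805018] [0.66032569 0.15796421 0.05956326] [0.05805524 0.05833987 0.0595152 ]
```

View pics/s2.png

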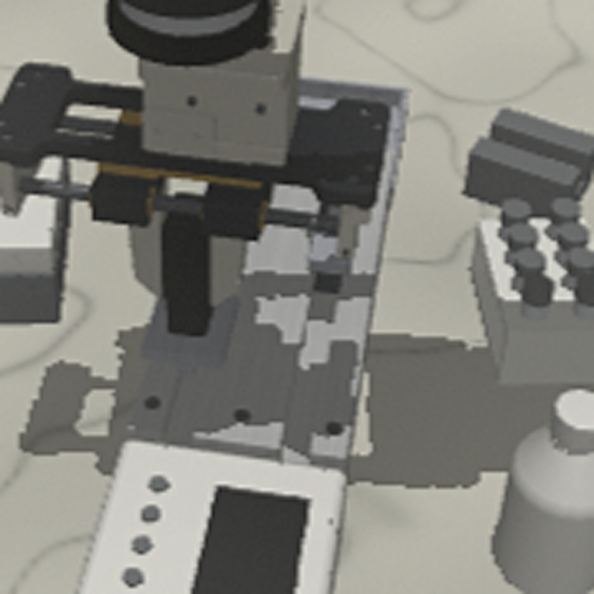

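The side view shows the flange at (185,335) over the far slot, between the unit and the scrap, with the knob well clear. I'll shift 1.4 mm sideways and lower.

move_arm(
  motion=[
    [0,-0.014,0.05,0,0,0],
    [0,-0.014,0.15,0,0,0],
    [0,-0.014,0.22,0,0,0],
    [0,-0.014,0.26,0,0,0],
    [0,-0.014,0.26,0,0,0],
  ],
)

```text
time: 7.55
tool_pos: [0.6308, 0.119, 0.1012]
tool_rot: [-3.141, 0.0, 1.508]
contact_force: [-0.1, -0.1, -1.6]
opening: 0.022
grip_force: 40.0
```

move_arm(
  motion=[
    [0,0.005,0.05,0,0,0],
    [0,0.005,0.1,0,0,0],
    [0,0.005,0.11,0,0,0],
    [0,0.005,0.11,0,0,0],
  ],
)

```text
time: 8.05
tool_pos: [0.6315, 0.1189, 0.0906]
tool_rot: [-3.142, 0.0, 1.508]
contact_force: [0.3, 0.1, -1.3]
opening: 0.022
grip_force: 40.0
```

move_arm(
  motion=[
    [-0.08,0,0,0,0,0],
    [-0.17,0,0,0,0,0],
    [-0.26,0,0,0,0,0],
    [-0.35,0,0,0,0,0],
    [-0.44,0,0,0,0,0],
    [-0.53,0,0,0,0,0],
    [-0.62,0,0,0,0,0],
    [-0.71,0,0,0,0,0],
    [-0.8,0,0,0,0,0],
    [-0.9,0,0,0,0,0],
    [-1,0,0,0,0,0],
  ],
)

```text
time: 9.43
tool_pos: [0.6252, 0.0185, 0.0907]
tool_rot: [3.142, -0.0, 1.508]
contact_force: [-0.2, 1.7, -0.9]
opening: 0.022
grip_force: 40.0
```

move_arm(
  motion=[
    [-0.08,0,0,0,0,0],
    [-0.17,0,0,0,0,0],
    [-0.26,0,0,0,0,0],
    [-0.35,0,0,0,0,0],
    [-0.44,0,0,0,0,0],
    [-0.53,0,0,0,0,0],
    [-0.62,0,0,0,0,0],
    [-0.71,0,0,0,0,0],
    [-0.8,0,0,0,0,0],
    [-0.9,0,0,0,0,0],
    [-1,0,0,0,0,0],
  ],
)

```text
time: 10.8
tool_pos: [0.6189, -0.0814, 0.0907]
tool_rot: [3.142, 0.0, 1.508]
contact_force: [0.5, 2.2, -0.6]
opening: 0.0216
grip_force: 40.0
```

move_arm(
  motion=[
    [-0.08,0,0,0,0,0],
    [-0.16,0,0,0,0,0],
    [-0.24,0,0,0,0,0],
    [-0.32,0,0,0,0,0],
    [-0.4,0,0,0,0,0],
    [-0.4,0,0,0,0,0],
    [-0.4,0,0,0,0,0],
  ],
)

```text
time: 11.68
tool_pos: [0.6164, -0.1206, 0.0906]
tool_rot: [-3.141, 0.0, 1.508]
contact_force: [-0.4, 0.8, -2.5]
opening: 0.0216
grip_force: 40.0
```

```bash
python3 - <<'E'
from h import *
im,P,T,f,c=cam('scene');a=im[170:290,110:270];a2=cv2.resize(a,None,fx=3,fy=3,interpolation=cv2.INTER_CUBIC)
im2,P2,*_=cam('side');b=cv2.resize(im2[120:240,220:380],None,fx=3,fy=3,interpolation=cv2.INTER_CUBIC)
cv2.imwrite('pics/t.png',np.hstack([a2,b])[:, :800][...,::-1] if False else cv2.resize(np.hstack([a2,b]),(800,300))[...,::-1])
E
```

```text
(no output)
```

View pics/t.png

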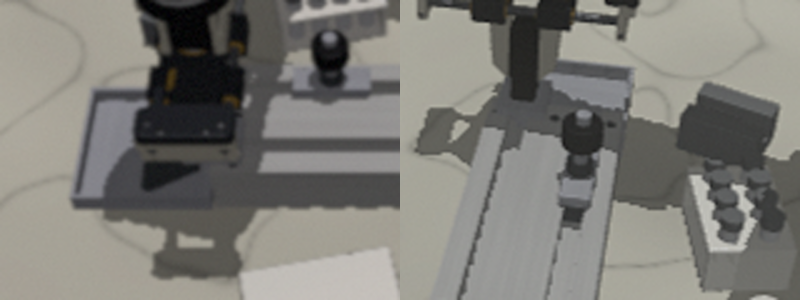

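The scrap appears dark in the tray at (165,175), partly hidden by the gripper. I'll raise the scraper out and check.

move_arm(
  motion=[
    [0,0,-0.1,0,0,0],
    [0,0,-0.3,0,0,0],
    [0,0,-0.6,0,0,0],
    [0,0,-1,0,0,0],
    [0.3,0,-1,0,0,0],
    [0.6,0,-1,0,0,0],
    [0.6,0,-1,0,0,0],
  ],
)

```text
time: 12.65
tool_pos: [0.6204, -0.0587, 0.1918]
tool_rot: [3.14, -0.0, 1.511]
contact_force: [-0.2, -0.0, -1.4]
opening: 0.022
grip_force: 40.0
```

```bash
python3 - <<'E'
from h import *
im,P,T,f,c=cam('scene')
x,y,z=P[...,0],P[...,1],P[...,2]
m=((im.max(-1)<60)&(x>.52)&(x<.65)&(y<-.12)&(y>-.26)&(z<.06)).astype(np.uint8)
k,l,s,_=cv2.connectedComponentsWithStats(m)
for j in range(1,k):
    if s[j,4]>25:
        q=P[l==j];print(s[j],np.median(q,0).round(3),np.percentile(q,[3],0).round(3),np.percentile(q,[97],0).round(3))
cv2.imwrite('pics/t2.png',np.clip(cv2.resize(im[190:265,120:240],None,fx=5,fy=5,interpolation=cv2.INTER_CUBIC)[...,::-1]*1.5,0,255).astype(np.uint8))
E
```

```text
[168 230  26  16 306] [ 0.622 -0.156  0.024] [[ 0.606 -0.185  0.009]] [[ 0.632 -0.131  0.035]]
```

View pics/t2.png

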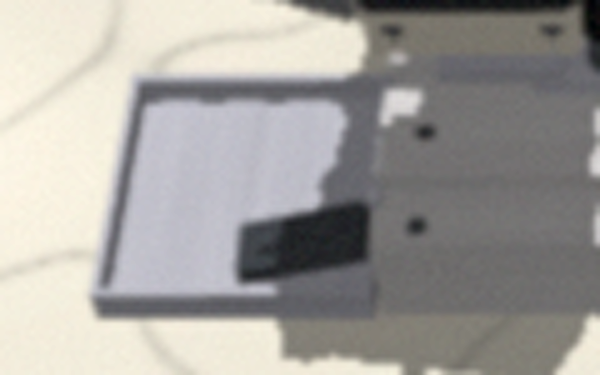

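The scrap lies in the tray at (305,240), with its deck-side end perhaps resting on the tray wall. I'll check the height profile before putting the scraper back.

```bash
python3 - <<'E'
from h import *
im,P,T,f,c=cam('scene')
x,y,z=P[...,0],P[...,1],P[...,2]
for v in range(231,246,2): print(v,[(round(float(y[v,u])*1000),round(float(z[v,u])*1000),round(float(x[v,u])*1000)) for u in range(168,195,3)])
E
```

```text
231 [(-191, 2, 586), (-184, 5, 588), (-177, 3, 587), (-171, 2, 587), (-163, 5, 589), (-157, 4, 589), (-146, 26, 605), (-139, 27, 606), (-133, 28, 607)]
233 [(-191, 3, 591), (-184, 5, 593), (-177, 3, 593), (-166, 29, 611), (-159, 32, 614), (-152, 31, 614), (-145, 34, 616), (-139, 30, 614), (-133, 26, 611)]
235 [(-188, 15, 606), (-181, 16, 607), (-173, 24, 612), (-166, 27, 615), (-158, 32, 619), (-151, 34, 621), (-144, 36, 622), (-139, 28, 617), (-133, 25, 616)]
237 [(-188, 15, 611), (-180, 22, 617), (-173, 22, 616), (-165, 29, 622), (-159, 28, 622), (-152, 26, 621), (-145, 29, 623), (-138, 30, 624), (-132, 26, 622)]
239 [(-188, 14, 616), (-180, 21, 621), (-173, 22, 622), (-167, 20, 621), (-159, 22, 623), (-152, 24, 625), (-145, 28, 628), (-139, 27, 627), (-133, 23, 625)]
241 [(-188, 14, 621), (-180, 17, 623), (-173, 19, 625), (-167, 18, 625), (-159, 24, 630), (-152, 25, 631), (-146, 24, 631), (-139, 24, 631), (-132, 26, 633)]
243 [(-187, 13, 626), (-180, 16, 628), (-174, 15, 628), (-166, 18, 631), (-160, 16, 629), (-154, 14, 629), (-147, 16, 631), (-141, 6, 624), (-135, 4, 623)]
245 [(-187, 11, 630), (-181, 10, 630), (-174, 12, 631), (-169, 1, 625), (-162, 3, 626), (-155, 4, 628), (-149, 1, 626), (-142, 4, 628), (-132, 23, 641)]
```

The bar rests in the tray with its underside centre at about 10 mm, at (0.62, −0.16), which is inside the limits. Returning the scraper.

move_arm(
  motion=[
    [-0.1,-0.2,-0.2,0,0,0],
    [-0.25,-0.45,-0.2,0,0,0],
    [-0.4,-0.7,-0.2,0,0,0],
    [-0.55,-0.96,-0.2,0,0,0],
  ],
)

```text
time: 13.25
tool_pos: [0.5201, -0.1111, 0.2111]
tool_rot: [3.141, 0.001, 1.507]
contact_force: [-0.1, -0.8, -2.5]
opening: 0.022
grip_force: 40.0
```

move_arm(
  motion=[
    [-0.15,-0.25,0,0,0,-0.05],
    [-0.35,-0.6,0,0,0,-0.1],
    [-0.55,-0.95,0,0,0,-0.16],
    [-0.55,-0.95,0,0,0,-0.22],
    [-0.55,-0.95,0,0,0,-0.28],
    [-0.55,-0.95,0.3,0,0,-0.34],
    [-0.55,-0.95,0.6,0,0,-0.39],
    [-0.55,-0.95,0.9,0,0,-0.39],
    [-0.55,-0.95,0.9,0,0,-0.39],
    [-0.55,-0.95,0.9,0,0,-0.39],
  ],
)

```text
time: 14.5
tool_pos: [0.4233, -0.1594, 0.1219]
tool_rot: [-3.141, 0.002, 2.732]
contact_force: [0.3, -0.3, -1.9]
opening: 0.0218
grip_force: 40.0
```

move_arm(
  motion=[
    [0.017,0.024,0,0,0,0],
    [0.017,0.024,0.15,0,0,0],
    [0.017,0.024,0.24,0,0,0],
    [0.017,0.024,0.24,0,0,0],
    [0.017,0.024,0.24,0,0,0],
  ],
)

```text
time: 15.12
tool_pos: [0.4224, -0.1558, 0.0972]
tool_rot: [-3.142, 0.001, 2.733]
contact_force: [0.2, -0.5, -3.2]
opening: 0.0222
grip_force: 40.0
```

move_arm(
  motion=[
    [0,-0.005,0.08,0,0,0],
    [0,-0.005,0.16,0,0,0],
    [0,-0.005,0.21,0,0,0],
    [0,-0.005,0.24,0,0,0],
    [0,-0.005,0.24,0,0,0],
    [0,-0.005,0.24,0,0,0],
  ],
)

```text
time: 15.88
tool_pos: [0.422, -0.1561, 0.0727]
tool_rot: [-3.142, 0.0, 2.733]
contact_force: [-0.2, -0.2, -2.3]
opening: 0.022
grip_force: 40.0
```

move_arm(
  motion=[
    [0,0,0.01,0,0,0],
    [0,0,0.01,0,0,0],
    [0,0,0.01,0,0,0],
  ],
)

```text
time: 16.25
tool_pos: [0.422, -0.1561, 0.0726]
tool_rot: [-3.141, 0.001, 2.733]
contact_force: [-2.6, 1.4, 8.5]
opening: 0.0217
grip_force: 40.0
```

move_arm(
  motion=[
    [0,0,0,0,0,0],
    [0,0,0,0,0,0],
    [0,0,0,0,0,0],
    [0,0,0,0,0,0],
    [0,0,0,0,0,0],
    [0,0,0,0,0,0],
  ],
  fingers=1,
)

```text
time: 17.0
tool_pos: [0.4219, -0.1561, 0.0717]
tool_rot: [3.142, 0.0, 2.733]
contact_force: [-1.0, -0.4, 1.0]
opening: 0.077
grip_force: 0.0
```

move_arm(
  motion=[
    [0,0,0,0,0,0],
    [0,0,-0.2,0,0,0],
    [0,0,-0.5,0,0,0],
    [0,0,-0.9,0,0,0],
    [0,0,-1,0,0,0],
    [0,0,-1,0,0,0],
    [0,0,-1,0,0,0],
    [0,0,-1,0,0,0],
  ],
)

```text
time: 18.0
tool_pos: [0.4213, -0.1558, 0.1706]
tool_rot: [3.141, -0.002, 2.733]
contact_force: [0.3, 0.3, -0.0]
opening: 0.0919
grip_force: 0.0
```

```bash
python3 - <<'E'
from h import *
im,P,T,f,c=cam('scene');x,y,z=P[...,0],P[...,1],P[...,2]
im2,P2,*_=cam('side')
a=im[130:260,120:280];b=im2[110:240,240:400]
cv2.imwrite('pics/end.png',cv2.resize(np.hstack([a,b]),(800,325))[...,::-1])
m=(x>.36)&(x<.48)&(y<-.11)&(y>-.21)&(z>.1)&(z<.14);q=P[m];print('handle',np.median(q,0),q[:,2].max())
m=(x>.36)&(x<.48)&(y<-.11)&(y>-.21)&(z>.044)&(z<.052);print('flange',np.median(P[m],0))
E
```

```text
handle [ 0.43184568 -0.15592792  0.12171099] 0.13067927945435864
flange [ 0.43523384 -0.15197883  0.04730765]
```

View pics/end.png

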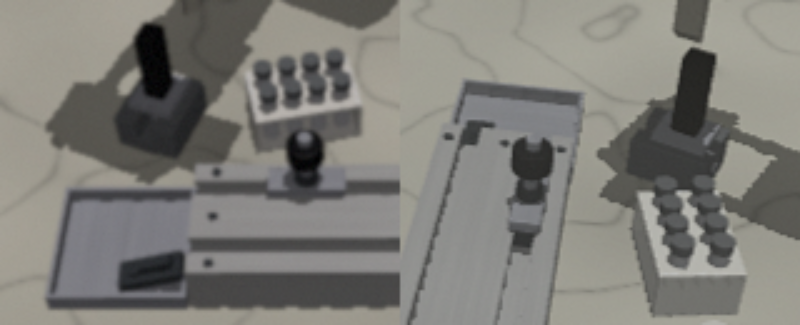

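The scraper stands upright on its stand (flange top at 47 mm), the scrap lies in the tray at (152,270), and the clamp and rack are unmoved.

```bash
python3 -c "
from cell import robot
print(robot.hand_in())"
```

```text
the job is handed in; nothing more can be done
None
```

The job is handed in at about 18 s, verdict not shown: by the last pictures the scrap is in the catch tray, the scraper is upright on its stand with its tongue in the groove, and the clamp and rack look undisturbed; I did not re-check the bottle and tip box.

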